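# Set the iris lever of the light base to its clip and switch on the lamp

## Task

Get the specimen light base ready for the class: with a fingertip or the outside of the fingers, gently push the iris lever around until its pointer stands opposite the steel clip on the scale, and only then press the round lamp button all the way down and let it come up again. Do not pinch the lever and do not lift or carry anything; leave the clip, the light base, the dish on its glass and everything else on the bench where they are, and finish with the robot clear of everything.

Things in the scene. Friction and masses are not known exactly. Their poses are not given: they have to be found in the camera images.
- light_base: heavy dark grey light base (3.5 kg, loose on rubber feet): flat box 260 x 260 mm, 50 mm high. Origin: centre of its underside; z up, -x its front (towards the robot), +y its left seen from the robot. On its top: glass with the iris ring; scale ticks in front; a fixed black dimmer knob (34 mm wide, 16 mm high) front left at (-100, +105) mm, not to be used; lamp button front right at (-105, -105) mm
- iris_axis (a point): point on the upright axis of the black iris ring (128 mm across, 16 mm high, around the glass), level with the top of the light base (50 mm above the bench), 30 mm behind the base's centre; axes as the base's. White scale ticks every 0.2 rad lie 70 to 92 mm from it
- iris (a joint): angle of iris ring and lever, rad; 0 = lever points straight to the base's front (-x); grows counter-clockwise seen from above (lever goes to the base's -y side, the robot's right). Stops at -1.2 and 1.2; friction (about 2 N at the post) holds it where it is left; starts between -1.05 and -0.6
- lever_post (a point): middle of the upright aluminium post on the lever, 100 mm from the iris axis: pin 12 mm thick, from 64 to 99 mm above the bench. It stands on the flat lever arm (12 mm wide, top 64 mm above the bench, 8 mm of air below), which ends in a pointed tip 15 mm beyond the post's centre. This point's -x axis points outward along the lever
- clip (a joint): angle at which the steel clip sits on the scale, same zero and direction as iris; between -0.25 and 0.85; stiff, not to be moved. The lever is set when iris equals clip
- clip_mark (a point): the small steel clip that marks the setting: 18 mm wide along the arc, 27 mm long, 5 mm high, lying on the top face with its pointed side towards the iris axis; this point is on its top, 130 mm from the iris axis, 55 mm above the bench. Its -x axis points outward from the iris axis
- lamp_top (a point): centre of the top of the lamp button: round plain grey cap 26 mm across in a black housing, pressed straight down
- lamp (a joint): how far the lamp button is pressed, m: 0 = up, 0.006 = fully down (about 5 N); it springs back up
- dish: clear open Petri dish, 76 mm across, 14 mm high, standing loose on the iris glass (its underside 66 mm above the bench); origin: centre of its underside. Leave alone
- jar: bystander: glass specimen jar 66 mm across, 110 mm tall; origin: centre of its underside
- stain: bystander: small white stain bottle 40 mm across, 85 mm tall; origin: centre of its underside
- beaker: bystander: glass beaker 66 mm across, 85 mm tall; origin: centre of its underside
- slide_box: bystander: grey slide box 50 x 90 x 30 mm; origin: centre of its underside
- forceps: bystander: steel forceps lying flat in front of the light base, 120 mm long, 7 mm high; origin: its middle, on the bench

How it is judged:
By the outcome, as a careful person would: the job done as asked, in the order asked, and still so for the second after the job is handed in, with the robot touching nothing.
It also fails if it takes over 48 s, if anything falls off the work surface, if the arm or the gripper's body presses on something with over 40 N, if the wrist force passes 120 N, or if a joint passes its speed limit or range.

## Robot

A 6-joint arm with a two-finger parallel gripper is mounted at the origin on the work surface. World frame = base frame: x ahead of the robot, y to its left, z up, the work surface at z = 0. Lengths are in m, angles in rad, forces in N, time in s.
With the tool pointing down it reaches from about 0.3 to 0.95 m from the base axis. Payload 3.1 kg.
Tool frame: the origin (TCP) lies on the centre line of the jaws, within the pads' length; the fingertips stand 25 mm ahead of it and the grasp point (between the pads) lies 6 mm ahead of it; y points along the fingers, z is the direction in which the jaws open and shut, and the axes are right-handed (so a half turn about y gives the same grasp; the last joint's range is limited). The gripper opens to 85 mm and grips with 20 to 120 N. Pads are 22 mm wide; open, the fingers measure 114 mm over their backs; the gripper's body (76 mm by 85 mm) begins 54 mm behind the grasp point. The pads swing forward as they close: fully open they stand 13 mm farther back than shut.
Start: joints at [1.231, 0.308, 1.634, -0, 1.2, -0.07], TCP at [0.167, 0.602, 0.256] pointing down, gripper open.
Joint ranges: [-3.06, 3.06], [-0.79, 1.96], [0.05, 2.63], [-1.19, 4.34], [0.05, 2.64], [-2.94, 2.94]. Speed limits (rad/s): [2.79, 2.79, 3.14, 3.14, 3.14, 3.14].

## Interface

Orientations are given as a rotation vector (axis times angle).
In Python, from station import arm, kin, snapshot, camera_model gives the robot as it stands. Calls block until the motion is done:
- arm.goto(position, orientation): joint-space move of the TCP to a pose.
- arm.line_to(position, rot=None, v=0.15, guard=None): straight line of the TCP; rot=None keeps the orientation; v is the mean speed in m/s. With guard (N) it stops when the force on the tool has changed by that much, and returns True; else False.
- arm.movej(angles): joint-space move.
- arm.grip(opening): finger opening in m; the grip force is fixed at half the most; returns when the fingers have stopped.
- arm.hold(seconds).
- kin.ik(position, orientation): joint angles nearest the present ones, or None.
- snapshot(name): name is "side" or "top" or "wrist"; returns (picture, depth): 480x640x3 uint8, blue, green, red; 480x640 float32, m along the optical axis (not along the pixel's ray), 0 where there is no reading.
- camera_model(name): a dict with "fx", "fy", "cx", "cy" (pixels), "extrinsics" (4x4, takes a point from world to camera coordinates). Camera axes: x right, y down, z forward; pixel columns grow to the right and rows downward; lengths in m; the calibration is good to about 2 mm. A picture is of the moment at which its call begins: read the wrist's pose just before it. camera_model takes no time and is no camera call; for the wrist camera it gives the pose at the moment of the call.
A pose or a line that the arm cannot do raises arm.PlanningError and nothing moves.
- arm.job_done(): hands the job in, once; it reports no verdict.
Readings, each from a call of its own:
- arm.get_t(): time.
- arm.get_joints(): joint angles.
- arm.get_joint_vel(): joint speeds.
- arm.get_tau(): joint torques, N m.
- arm.get_tcp_pos(): TCP position.
- arm.get_tool_rot(): TCP orientation.
- arm.get_wrist_force(): force on the tool from outside, world axes, zero at the start.
- arm.get_wrist_torque(): the same for the moment, N m.
- arm.get_grip_width(): finger opening in m.
Only numpy, scipy, OpenCV 4.12 (cv2) and the standard library are available. Lean on these libraries where they do the work, as an engineer would, in place of code of your own. Each camera call takes 0.05 s, during which the arm holds its last target.

## Working session

There is one attempt and no reset: what is moved stays moved. The work goes in short steps, each a Python script; the robot and the scene stay as the last script left them, time stands still between calls to the robot, and variables do not carry over. Pictures are saved under pics/ and viewed, and the job is handed in when it is done.

```bash
ls; mkdir -p pics
python3 - <<'E'
from station import arm,kin,snapshot,camera_model
import cv2,numpy as np
print(arm.get_t(),arm.get_tcp_pos(),arm.get_tool_rot(),arm.get_grip_width())
for n in("top","side"):
    p,d=snapshot(n);cv2.imwrite(f"pics/{n}0.png",p);np.save(f"pics/{n}0.npy",d)
    print(n,camera_model(n))
E
```

```text
pics
0.0 [0.16634486 0.60164808 0.25505579] [-1.56266037  0.21214436 -0.2114449 ] 0.08543910769724389
top {'fx': 523.590226658465, 'fy': 523.590226658465, 'cx': 316.72130052363383, 'cy': 238.47300729741616, 'extrinsics': array([[ 0.02321141, -0.99968879,  0.00914066,  0.01220947],
       [-0.98257339, -0.02449874, -0.1842535 ,  0.59054008],
       [ 0.18442009, -0.00470458, -0.98283625,  0.81243934],
       [ 0.        ,  0.        ,  0.        ,  1.        ]])}
side {'fx': 616.7952514793952, 'fy': 616.7952514793952, 'cx': 328.45422890116294, 'cy': 236.64147555965238, 'extrinsics': array([[ 0.94536374, -0.32592931,  0.00758126, -0.55283599],
       [-0.25024012, -0.74033859, -0.62392199,  0.22633036],
       [ 0.20896716,  0.58793609, -0.78144985,  1.02742083],
       [ 0.        ,  0.        ,  0.        ,  1.        ]])}
```

View pics/top0.png

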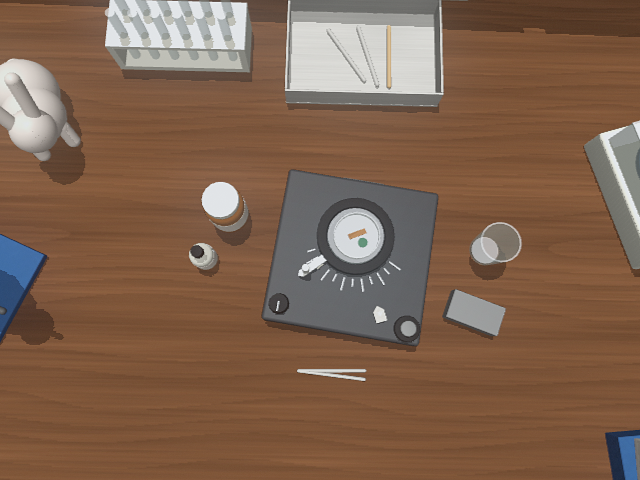

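View pics/side0.png

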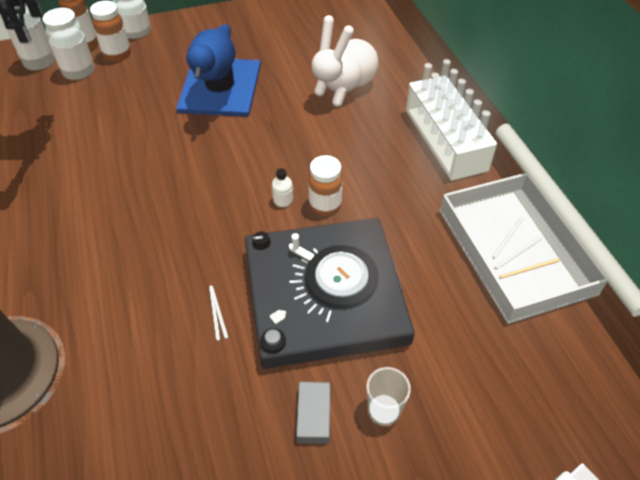

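The top view shows the base with its corners at about (291,170), (438,194), (417,345) and (263,319). The ring centre is at (356,236), the lever post near (304,270), the clip at (380,314) and the lamp at (408,328). I'll zoom in and measure.

```bash
cat > h.py <<'E'
import numpy as np,cv2
from station import arm,kin,snapshot,camera_model
def px2w(m,uv,z):
    E=m["extrinsics"];R=E[:3,:3];t=E[:3,3];c=-R.T@t
    d=R.T@np.array([(uv[0]-m["cx"])/m["fx"],(uv[1]-m["cy"])/m["fy"],1.])
    return c+d*(z-c[2])/d[2]
def w2px(m,P):
    E=m["extrinsics"];p=E[:3,:3]@np.asarray(P)+E[:3,3]
    return np.array([m["cx"]+m["fx"]*p[0]/p[2],m["cy"]+m["fy"]*p[1]/p[2]])
E
python3 - <<'E'
from h import *
m=camera_model("top")
c=[px2w(m,p,.05) for p in [(291,170),(438,194),(417,345),(263,319)]]
for a in range(4): print(c[a],np.linalg.norm(c[a]-c[a-1]))
print("ctr",np.mean(c,0))
print("axis66",px2w(m,(356,236),.066));print("clip",px2w(m,(380,314),.055));print("lamp",px2w(m,(408,328),.06))
print("post",px2w(m,(303,270),.099))
d=np.load("pics/top0.npy")
for u,v in [(408,328),(400,328),(304,270),(380,314),(340,250)]: 
    z=d[v,u];E=m["extrinsics"];R=E[:3,:3];t=E[:3,3];print(R.T@(np.array([(u-m["cx"])/m["fx"]*z,(v-m["cy"])/m["fy"]*z,z])-t))
p=cv2.imread("pics/top0.png")
cv2.imwrite("pics/top0z.png",cv2.resize(p[160:360,250:450],(800,800),interpolation=cv2.INTER_CUBIC)[100:700])
print(camera_model("wrist"))
E
```

```text
[0.70875891 0.07304161 0.05      ] 0.2551541160345213
[ 0.6728456  -0.17750833  0.05      ] 0.25311072702442683
[ 0.4208414  -0.13878546  0.05      ] 0.25496191799851564
[0.45632349 0.11018969 0.05      ] 0.251490765473331
ctr [ 0.56469235 -0.03326562  0.05      ]
axis66 [ 0.59369866 -0.03772682  0.066     ]
clip [ 0.46858284 -0.07857902  0.055     ]
lamp [ 0.44725044 -0.12273294  0.06      ]
post [0.53146573 0.04676885 0.099     ]
[ 0.44701223 -0.12060031  0.07179117]
[ 0.44680071 -0.1086773   0.06759422]
[0.53157544 0.04522742 0.09842679]
[ 0.46860505 -0.07864205  0.05450759]
[ 0.56758581 -0.01119598  0.07950001]
{'fx': 334.25843816878887, 'fy': 334.25843816878887, 'cx': 318.8782579955027, 'cy': 242.8187295883241, 'extrinsics': array([[ 0.26546278,  0.96411813, -0.00239836, -0.62445782],
       [ 0.91724901, -0.25178995,  0.30863583, -0.04226119],
       [ 0.29695751, -0.08413122, -0.95117726,  0.38044632],
       [ 0.        ,  0.        ,  0.        ,  1.        ]])}
```

View pics/top0z.png

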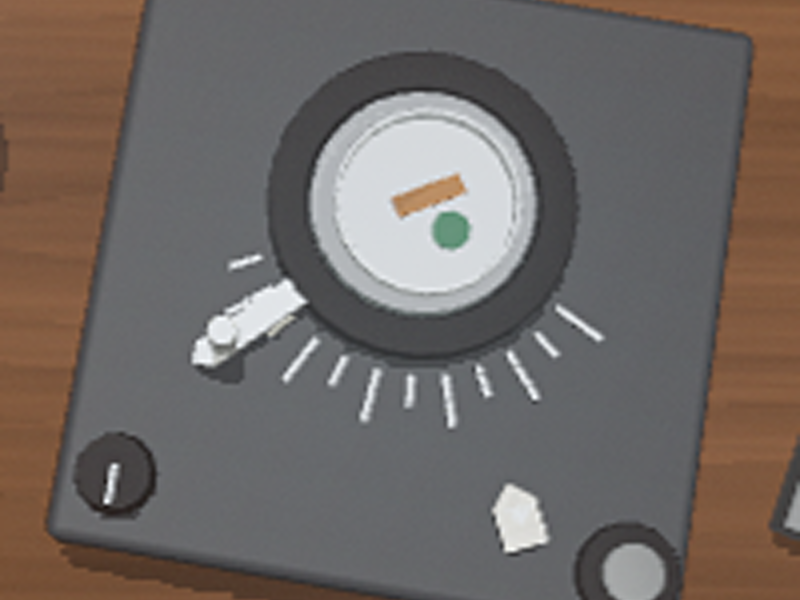

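```bash
cat >> h.py <<'E'
from scipy.spatial.transform import Rotation as Rn
def rotz(a):  # tool y down, tool z horizontal at world heading a
    y=np.array([0,0,-1.]);z=np.array([np.cos(a),np.sin(a),0]);x=np.cross(y,z)
    return Rn.from_matrix(np.c_[x,y,z]).as_rotvec()
YAW=-0.147;AX=np.array([.594,-.0377])
def rad(th): # outward unit for iris angle th
    a=np.pi+YAW+th;return np.array([np.cos(a),np.sin(a)]),a
E
python3 - <<'E'
from h import *
m=camera_model("wrist");E=m["extrinsics"];c=-E[:3,:3].T@E[:3,3]
T=Rn.from_rotvec(arm.get_tool_rot()).as_matrix()
print("cam in tool",T.T@(c-arm.get_tcp_pos()),"fwd",T.T@E[2,:3])
print("tool axes",T)
for th in(-.9,-.3,.46):
    r,a=rad(th);p=AX+.1*r
    for s in(0,np.pi/2,np.pi,-np.pi/2):
        print(th,s,kin.ik(np.r_[p,.108],rotz(a+np.pi/2+s)))
E
```

```text
cam in tool [-0.07791596 -0.11825745  0.00069774] fwd [3.08769317e-01 9.51136956e-01 1.92409721e-05]
tool axes [[ 9.63823896e-01 -6.80095673e-04  2.66538992e-01]
 [-2.66539825e-01 -1.94550432e-03  9.63821942e-01]
 [-1.36938373e-04 -9.99997876e-01 -2.05639613e-03]]
-0.9 0 [ 9.90904139e-03  3.49591432e-01  1.92037011e+00 -4.44089210e-16
  8.71631107e-01  2.62770537e+00]
-0.9 1.5707963267948966 [ 9.90904139e-03  3.49591432e-01  1.92037011e+00 -4.44089210e-16
  8.71631107e-01  1.05690904e+00]
-0.9 3.141592653589793 [ 9.90904139e-03  3.49591432e-01  1.92037011e+00 -4.44089210e-16
  8.71631107e-01 -5.13887285e-01]
-0.9 -1.5707963267948966 [ 9.90904139e-03  3.49591432e-01  1.92037011e+00 -8.88178420e-16
  8.71631107e-01 -2.08468361e+00]
-0.3 0 [-0.07547379  0.27954362  2.01831358  0.          0.84373546  1.94232254]
-0.3 1.5707963267948966 [-0.07547379  0.27954362  2.01831358  0.          0.84373546  0.37152621]
-0.3 3.141592653589793 [-0.07547379  0.27954362  2.01831358  0.          0.84373546 -1.19927012]
-0.3 -1.5707963267948966 [-7.54737917e-02  2.79543620e-01  2.01831358e+00 -4.44089210e-16
  8.43735457e-01 -2.77006645e+00]
0.46 0 [-2.22939665e-01  2.79012262e-01  2.01903619e+00 -4.44089210e-16
  8.43544207e-01  1.03485666e+00]
0.46 1.5707963267948966 [-0.22293966  0.27901226  2.01903619  0.          0.84354421 -0.53593966]
0.46 3.141592653589793 [-2.22939665e-01  2.79012262e-01  2.01903619e+00  4.44089210e-16
  8.43544207e-01 -2.10673599e+00]
0.46 -1.5707963267948966 [-2.22939665e-01  2.79012262e-01  2.01903619e+00 -4.44089210e-16
  8.43544207e-01  2.60565299e+00]
```

Run:
```python
from h import *
arm.goto([.49,0.0,.22],rotz(np.pi/2))
arm.grip(0.0)
print(arm.get_t(),arm.get_tcp_pos(),arm.get_grip_width(),arm.get_wrist_force())
m=camera_model("wrist");p,d=snapshot("wrist");cv2.imwrite("pics/w1.png",p);np.save("pics/w1.npy",d)
import pickle;pickle.dump(m,open("pics/w1.pkl","wb"))
r,a=rad(-.785)
print("proj axis",w2px(m,[*AX,.066]),"post",w2px(m,[*(AX+.1*r),.099]))
```

```text
3.3 [ 4.89986020e-01 -1.88440002e-05  2.19993377e-01] 9.036788577441056e-05 [-0.35373439  0.87239757  0.28300717]
proj axis [278.41233787 337.02477093] post [372.03612728 296.19898108]
```

View pics/w1.png

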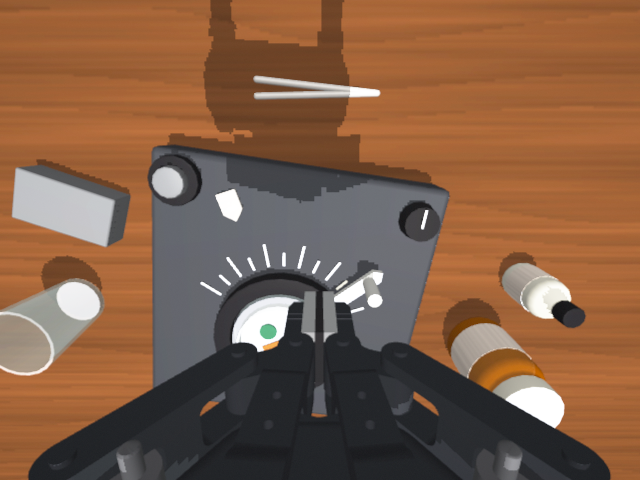

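Run:
```python
import cv2
p=cv2.imread("pics/w1.png")
cv2.imwrite("pics/w1a.png",cv2.resize(p[140:320,140:300],None,fx=3.3,fy=3.3,interpolation=cv2.INTER_CUBIC))
cv2.imwrite("pics/w1b.png",cv2.resize(p[170:330,310:460],None,fx=3.5,fy=3.5,interpolation=cv2.INTER_CUBIC))
```

```text
(no output)
```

View pics/w1a.png

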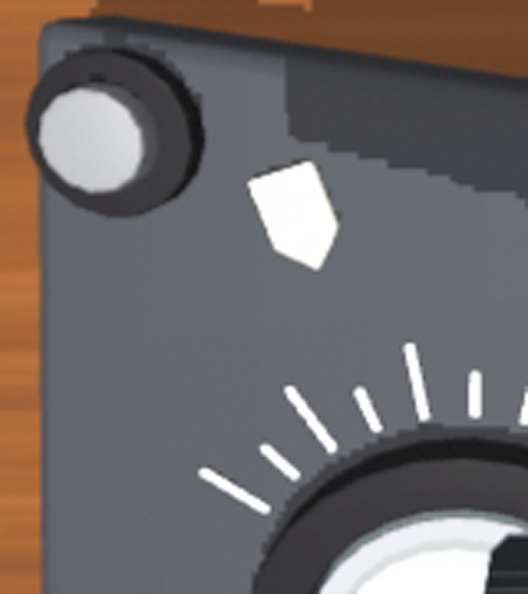

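View pics/w1b.png

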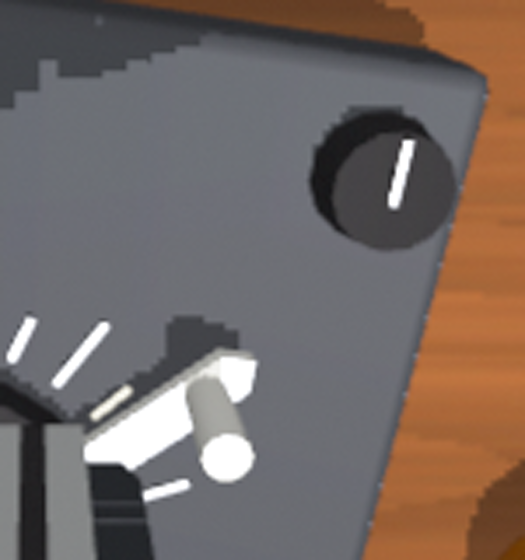

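Run:
```python
from h import *
import pickle
m=pickle.load(open("pics/w1.pkl","rb"));mt=camera_model("top")
A=lambda u,v:(140+(u+.5)/3.3-.5,140+(v+.5)/3.3-.5)
B=lambda u,v:(310+(u+.5)/3.5-.5,170+(v+.5)/3.5-.5)
T=lambda u,v:(250+(u+.5)/4-.5,160+(v+100.5)/4-.5)
def lines(m,L):
    P=[];M=[];b=[];an=[]
    for o,i in L:
        o=px2w(m,o,.0502)[:2];i=px2w(m,i,.0502)[:2]
        d=(o-i)/np.linalg.norm(o-i);n=np.array([-d[1],d[0]]);M.append(n);b.append(n@i);an.append(np.arctan2(d[1],d[0])%(2*np.pi));P.append((np.linalg.norm(o-i)))
    x,res,_,_=np.linalg.lstsq(np.array(M),np.array(b),rcond=None)
    print("axis",x,"res",res,"heading-pi",np.array(an)-np.pi,"len",np.round(P,4))
    for o,i in L: 
        d=px2w(m,o,.0502)[:2]-AX; print(round(np.linalg.norm(d),4),np.round(np.arctan2(d[1],d[0])%(2*np.pi)-np.pi,3),end=" | ")
    print()
LW=[(A(203,472),A(267,511)),(A(264,448),A(296,477)),(A(290,389),A(333,449)),(A(360,391),A(378,429)),(A(408,346),A(425,417)),(A(475,374),A(476,414)),(B(31,321),B(13,358)),(B(105,325),B(57,384))]
LT=[(T(602,338),T(559,308)),(T(557,355),T(537,335)),(T(537,399),T(511,354)),(T(489,395),T(480,368)),(T(453,425),T(447,376)),(T(408,406),T(411,376)),(T(364,421),T(378,371)),(T(331,383),T(346,358)),(T(285,380),T(316,340)),(T(231,267),T(260,258))]
lines(m,LW);lines(mt,LT)
for nm,mm,f,pts in(("w",m,A,[(280.5,172.5),(319,269),(248,184),(313,161),(338,225),(276,250)]),("t",mt,T,[(526,547),(511,484)])):
    W=[px2w(mm,f(*p),.055)[:2] for p in pts]
    print(nm,"clip",np.round(W,4),np.linalg.norm(np.array(W)-AX,axis=1))
    for w in W: d=w-AX;print(np.arctan2(d[1],d[0])%(2*np.pi)-np.pi,end=" ")
    d=W[0]-W[1];print("own axis",np.arctan2(d[1],d[0])%(2*np.pi)-np.pi)
print("post",px2w(m,B(227,457),.099),px2w(mt,T(222,328),.099))
print("lamp .068/.072",px2w(m,A(91,139),.068),px2w(m,A(91,139),.072),px2w(mt,T(635,573),.07))
print("corner",px2w(m,B(487,80),.05),px2w(m,A(42,25),.05))
dd=np.load("pics/w1.npy");E=m["extrinsics"]
for u,v in[(167,182),(172,182),(229,205)]:
    z=dd[v,u];print(E[:3,:3].T@(np.array([(u-m["cx"])/m["fx"]*z,(v-m["cy"])/m["fy"]*z,z])-E[:3,3]))
tip=dd[300,310],dd[300,330];print(tip)
for u,v in[(310,296),(328,296)]:
    z=dd[v,u];print("tip",E[:3,:3].T@(np.array([(u-m["cx"])/m["fx"]*z,(v-m["cy"])/m["fy"]*z,z])-E[:3,3]))
```

```text
axis [ 0.60003234 -0.03441471] res [8.8724285e-06] heading-pi [ 0.94898077  0.74748015  0.53235452  0.36342825  0.17530307 -0.0080038
 -0.42572877 -0.63587476] len [0.0211 0.0123 0.0211 0.0122 0.0213 0.0119 0.0116 0.0211]
0.0876 0.982 | 0.0784 0.773 | 0.0871 0.556 | 0.078 0.346 | 0.0875 0.142 | 0.0787 -0.073 | 0.0798 -0.492 | 0.0898 -0.691 | 
axis [ 0.59422854 -0.03878461] res [4.18090517e-05] heading-pi [ 0.97351968  0.7944492   0.52953258  0.32736445  0.12928199 -0.08862705
 -0.25788811 -0.5200828  -0.63541811 -1.2413797 ] len [0.0214 0.0115 0.0212 0.0116 0.0202 0.0124 0.0214 0.012  0.0209 0.0126]
0.0904 0.971 | 0.0811 0.764 | 0.0905 0.556 | 0.0808 0.355 | 0.0894 0.151 | 0.0812 -0.063 | 0.0906 -0.257 | 0.0812 -0.47 | 0.0907 -0.661 | 0.083 -1.262 | 
w clip [[ 0.4588 -0.0797]
 [ 0.4844 -0.0717]
 [ 0.4618 -0.0884]
 [ 0.4559 -0.0711]
 [ 0.4725 -0.0659]
 [ 0.4793 -0.0826]] [0.14154847 0.11477311 0.1415607  0.14212044 0.12467652 0.12323635]
0.3013084664191812 0.30096351999685744 0.36593219728177484 0.23735543711181828 0.22792511828718265 0.37333410738307293 own axis 0.30278708448964453
t clip [[ 0.4569 -0.0804]
 [ 0.4819 -0.0743]] [0.14363501 0.11791193]
0.3018642018430766 0.3157355422322139 own axis 0.23839484153291846
post [0.53792237 0.04472258 0.099     ] [0.53682249 0.04361511 0.099     ]
lamp .068/.072 [ 0.44857744 -0.12142578  0.068     ] [ 0.44803958 -0.11962328  0.072     ] [ 0.44725693 -0.1215189   0.07      ]
corner [0.4599355  0.11257652 0.05      ] [ 0.42255516 -0.13790482  0.05      ]
[ 0.44819736 -0.11975822  0.07215429]
[ 0.44830691 -0.1161732   0.07131154]
[ 0.46974153 -0.07647968  0.05667836]
(np.float32(0.14421104), np.float32(0.14401965))
tip [ 0.48033114 -0.0035526   0.20474507]
tip [0.48042199 0.0044239  0.20454756]
```

Run:
```python
from h import *
import pickle
from scipy.optimize import least_squares
m=pickle.load(open("pics/w1.pkl","rb"));mt=camera_model("top")
A=lambda u,v:(140+(u+.5)/3.3-.5,140+(v+.5)/3.3-.5)
B=lambda u,v:(310+(u+.5)/3.5-.5,170+(v+.5)/3.5-.5)
T=lambda u,v:(250+(u+.5)/4-.5,160+(v+100.5)/4-.5)
LW=[(A(203,472),A(267,511)),(A(264,448),A(296,477)),(A(290,389),A(333,449)),(A(360,391),A(378,429)),(A(408,346),A(425,417)),(A(475,374),A(476,414)),(B(31,321),B(13,358)),(B(105,325),B(57,384))]
LT=[(T(602,338),T(559,308)),(T(557,355),T(537,335)),(T(537,399),T(511,354)),(T(489,395),T(480,368)),(T(453,425),T(447,376)),(T(408,406),T(411,376)),(T(364,421),T(378,371)),(T(331,383),T(346,358)),(T(285,380),T(316,340)),(T(231,267),T(260,258))]
KW=[1.1,.9,.7,.5,.3,.1,-.3,-.5];KT=[1.1,.9,.7,.5,.3,.1,-.1,-.3,-.5,-1.1]
for nm,mm,L,K,clip,post in(("w",m,LW,KW,[A(280.5,172.5),A(319,269)],B(227,457)),("t",mt,LT,KT,[T(526,547),T(511,484)],T(222,328))):
  for off in(0,.1,-.1):
    def f(x):
        r=[]
        for j,((o,i),k) in enumerate(zip(L,K)):
            a=np.pi+x[2]+k+off;d=np.array([np.cos(a),np.sin(a)])
            r+=list(px2w(mm,o,.0502)[:2]-x[:2]-d*(.092 if (j%2==0) or k==-1.1 and 0 else .082))
        return np.array(r)
    s=least_squares(f,[.594,-.037,-.147]);x=s.x
    out=[np.arctan2(*(px2w(mm,p,.055)[:2]-x[:2])[::-1])%(2*np.pi)-np.pi-x[2] for p in clip]
    pp=px2w(mm,post,.099)[:2]-x[:2]
    print(nm,off,x,np.sqrt(np.mean(s.fun**2)),"clip",out,"post",np.arctan2(pp[1],pp[0])%(2*np.pi)-np.pi-x[2],np.linalg.norm(pp))
```

```text
w 0 [ 0.59795462 -0.0348438  -0.13709781] 0.0034084216766356304 clip [np.float64(0.4490365427314857), np.float64(0.45108865178756535)] post -0.7873282546108811 0.09967286477520246
w 0.1 [ 0.59795462 -0.03484379 -0.23709773] 0.003408421676635914 clip [np.float64(0.5490365034018366), np.float64(0.5510886217705829)] post -0.6873283102334021 0.0996728592168285
w -0.1 [ 0.59795462 -0.03484379 -0.03709772] 0.0034084216766360146 clip [np.float64(0.3490365002752145), np.float64(0.3510886193816165)] post -0.8873283145626512 0.09967285877951003
t 0 [ 0.59553087 -0.03683362 -0.14372138] 0.00047583398400631317 clip [np.float64(0.4481454037488296), np.float64(0.4623673946697736)] post -0.7966528360998836 0.09959252982252964
t 0.1 [ 0.59553087 -0.03683361 -0.24372134] 0.0004758339840032507 clip [np.float64(0.5481453803497063), np.float64(0.5623673755998775)] post -0.6966528628507378 0.09959252724324977
t -0.1 [ 0.59553087 -0.03683361 -0.04372133] 0.0004758339840032479 clip [np.float64(0.348145377100833), np.float64(0.36236737295147275)] post -0.8966528665571366 0.09959252688569585
```

```bash
sed -i 's/^YAW=.*/YAW=-0.1435;AX=np.array([.5958,-.0365])/' h.py
cat >> h.py <<'E'
def pose(th,tang,z,r=.1): # finger centre lagging by tang (m, towards -th), faces tangential at th
    o,a=rad(th);t=np.array([-o[1],o[0]])
    return np.r_[AX+r*o-tang*t,z],rotz(a-np.pi/2)
E
python3 - <<'E'
from h import *
import pickle
p,r=pose(-.79,.042,.16);arm.goto(p,r)
print(arm.get_t(),arm.get_tcp_pos(),p)
p,r=pose(-.79,.042,.100);print(arm.line_to(p,v=.1,guard=6),arm.get_tcp_pos(),arm.get_wrist_force())
m=camera_model("wrist");p,d=snapshot("wrist");cv2.imwrite("pics/w2.png",p);np.save("pics/w2.npy",d);pickle.dump(m,open("pics/w2.pkl","wb"))
p,d=snapshot("side");cv2.imwrite("pics/s2.png",cv2.resize(p[180:380,200:450],None,fx=3,fy=3))
print(arm.get_t())
E
```

```text
4.35 [0.56993804 0.06873934 0.16002294] [0.57005325 0.06886178 0.16      ]
False [0.57043785 0.06883489 0.10028546] [-0.51356094  0.3466796  -0.66395335]
5.2
```

View pics/w2.png

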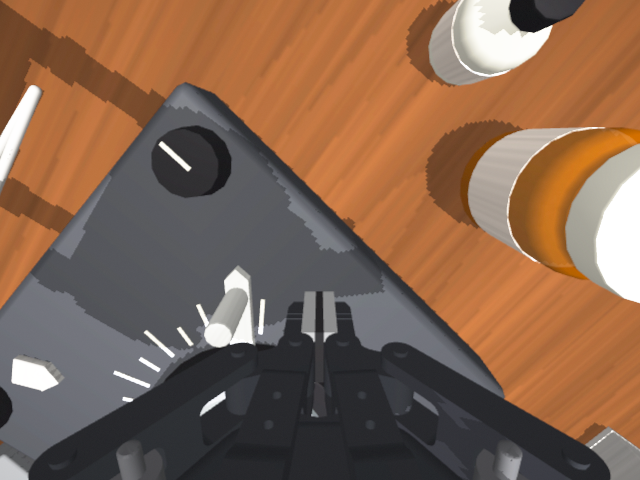

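View pics/s2.png

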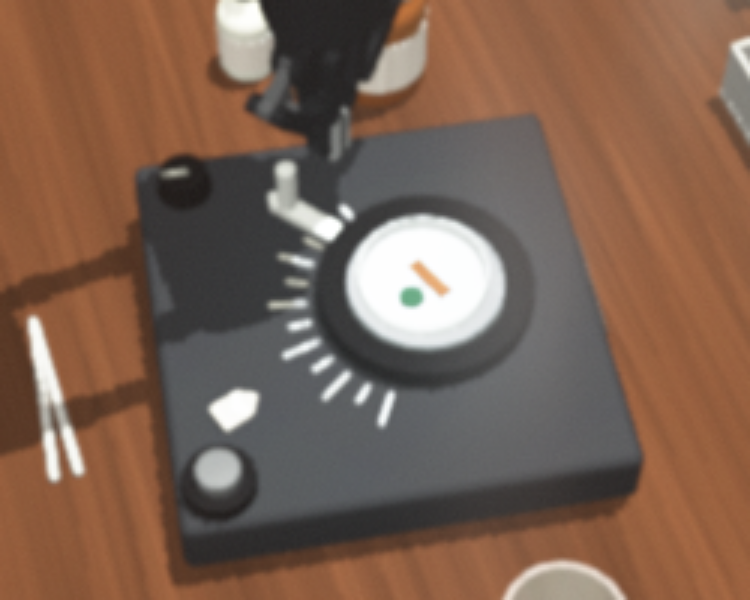

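The finger hangs beside the post, which is at (225,315) in the wrist view, with about 20 mm of clearance and nothing touching. Next I'll push along the arc and stop short of the clip.

Run:
```python
from h import *
import pickle
T0=.452-.10;L=.021
f0=arm.get_wrist_force()
p,r=pose(-.79,.030,.096);arm.line_to(p,r,v=.08)
for i,th in enumerate(np.linspace(-.79,T0,16)):
    p,r=pose(th,L,.096);arm.line_to(p,r,v=.08)
    if i%3==0:print(round(th,3),arm.get_t(),np.round(arm.get_wrist_force()-f0,2))
m=camera_model("wrist");p,d=snapshot("wrist");cv2.imwrite("pics/w3.png",p);np.save("pics/w3.npy",d);pickle.dump(m,open("pics/w3.pkl","wb"))
p,d=snapshot("side");cv2.imwrite("pics/s3.png",cv2.resize(p[180:380,200:450],None,fx=3,fy=3))
```

```text
-0.79 5.7667 [-0.38 -0.32  1.07]
-0.562 6.5167 [-1.77  0.64  0.05]
-0.333 7.2667 [-1.65  0.6   0.48]
-0.105 8.0167 [ 0.03  0.84 -0.28]
0.124 8.7667 [-0.5   0.19  0.13]
0.352 9.5167 [-1.11 -0.5   0.7 ]
```

View pics/w3.png

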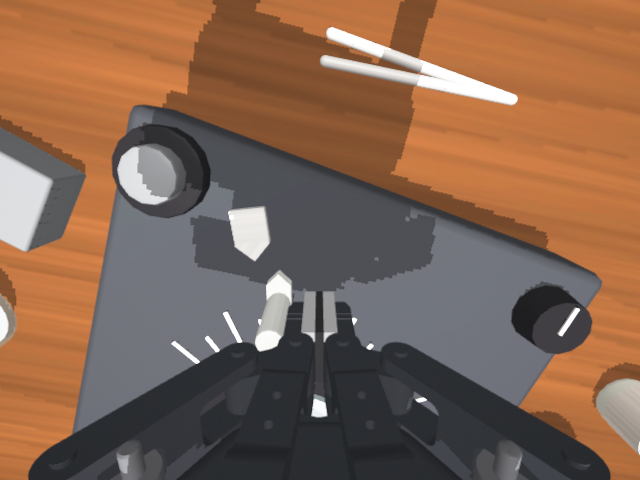

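View pics/s3.png

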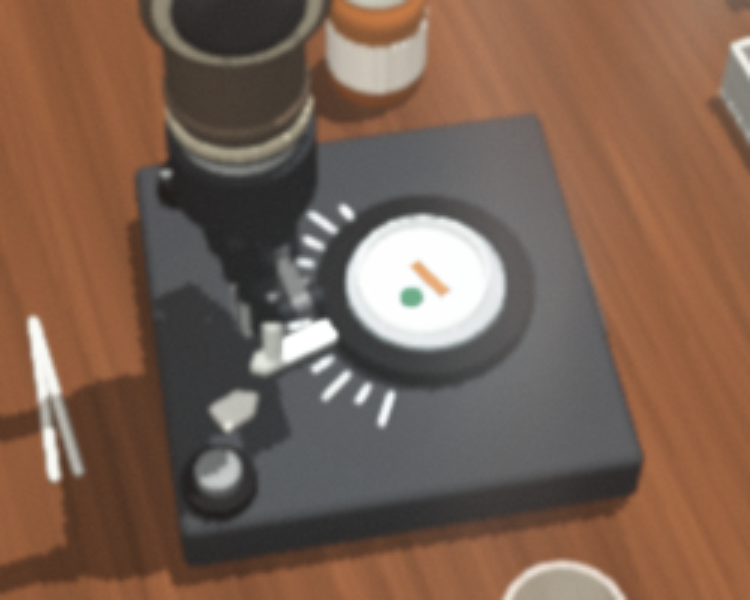

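Run:
```python
import cv2
p=cv2.imread("pics/w3.png")
cv2.imwrite("pics/w3z.png",cv2.resize(p[195:295,215:345],None,fx=6,fy=6,interpolation=cv2.INTER_CUBIC))
```

```text
(no output)
```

View pics/w3z.png

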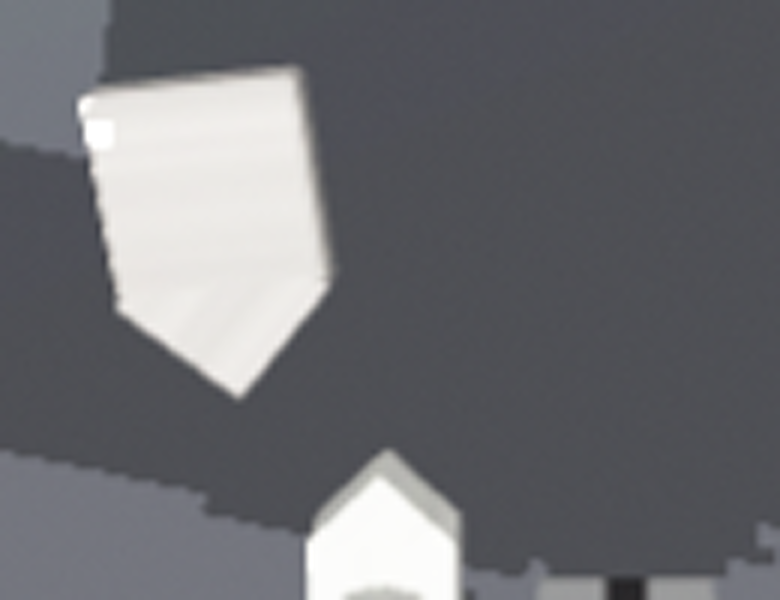

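```bash
cat >> h.py <<'E'
def ang(w): 
    d=w[:2]-AX;return np.arctan2(d[1],d[0])%(2*np.pi)-np.pi-YAW,np.linalg.norm(d)
E
python3 - <<'E'
from h import *
import pickle
m=pickle.load(open("pics/w3.pkl","rb"))
A=lambda u,v:(215+(u+.5)/6-.5,195+(v+.5)/6-.5)
print("tip",ang(px2w(m,A(381,472),.064)),"tip low",ang(px2w(m,A(388,450),.058)))
for q in[(239,398),(191,83),(224.5,291)]:print("clip",ang(px2w(m,A(*q),.055)))
print("postpx",w2px(m,[*AX,.066]), arm.get_tcp_pos())
E
```

```text
tip (np.float64(0.3395218761804011), np.float64(0.11340593147934377)) tip low (np.float64(0.34064852632262177), np.float64(0.11284046633007826))
clip (np.float64(0.45117921559854013), np.float64(0.11696709523710822))
clip (np.float64(0.4474951764703121), np.float64(0.14428687136164817))
clip (np.float64(0.4485194750680317), np.float64(0.1265441281908089))
postpx [283.13803049 453.25850168] [ 0.49363743 -0.03641888  0.09600115]
```

Run:
```python
from h import *
import pickle
for th in (.40,.43,.458):
    p,r=pose(th,.021,.096);arm.line_to(p,r,v=.05)
arm.hold(.2)
print(arm.get_t(),arm.get_wrist_force())
m=camera_model("wrist");p,d=snapshot("wrist");cv2.imwrite("pics/w4.png",p);pickle.dump(m,open("pics/w4.pkl","wb"))
cv2.imwrite("pics/w4z.png",cv2.resize(p[195:295,215:345],None,fx=6,fy=6,interpolation=cv2.INTER_CUBIC))
```

```text
10.5667 [-0.58696202  1.37754794 -0.06856115]
```

View pics/w4z.png

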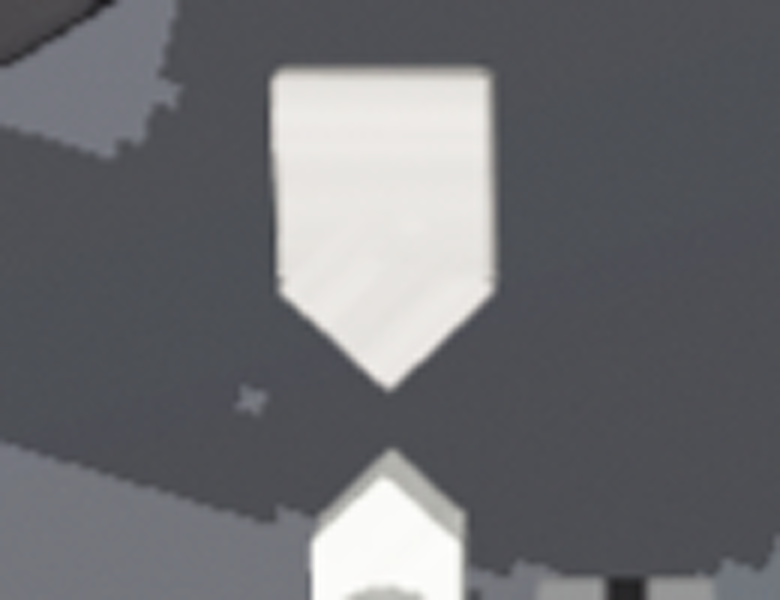

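Run:
```python
from h import *
import pickle
m=pickle.load(open("pics/w4.pkl","rb"))
A=lambda u,v:(215+(u+.5)/6-.5,195+(v+.5)/6-.5)
print("tip",ang(px2w(m,A(386,473),.064)),"tip low",ang(px2w(m,A(392,450),.058)), "mid arm",ang(px2w(m,A((312+464)/2,535),.064)))
for q in[(389,391),(383,70),(387,290)]:print("clip",ang(px2w(m,A(*q),.055)))
```

```text
tip (np.float64(0.4441938365587519), np.float64(0.11328217007430591)) tip low (np.float64(0.4458915216594672), np.float64(0.11280298681933096)) mid arm (np.float64(0.44381986990536104), np.float64(0.10777246596630842))
clip (np.float64(0.45009930676413124), np.float64(0.1169570744110764))
clip (np.float64(0.4481073655959653), np.float64(0.1446214438930041))
clip (np.float64(0.4494284880727468), np.float64(0.12597108226548154))
```

Run:
```python
from h import *
p,r=pose(.463,.021,.096);arm.line_to(p,r,v=.03);arm.hold(.2)
p,r=pose(.463,.045,.096);arm.line_to(p,r,v=.08)
p,r=pose(.463,.045,.15);arm.line_to(p,r,v=.12)
# look from straight in front of lever, centred
p,r=pose(.45,0,.15,r=.085);arm.line_to(p,r,v=.12);arm.hold(.2)
import pickle
print(arm.get_t(),arm.get_wrist_force())
m=camera_model("wrist");p,d=snapshot("wrist");cv2.imwrite("pics/w5.png",p);pickle.dump(m,open("pics/w5.pkl","wb"))
print(w2px(m,[*(AX+.116*rad(.45)[0]),.055]))
cv2.imwrite("pics/w5z.png",cv2.resize(p[195:325,240:400],None,fx=4.5,fy=4.5,interpolation=cv2.INTER_CUBIC))
```

```text
12.85 [ 0.34825838 -0.15906154  0.27809903]
[317.8690542  210.84918489]
```

View pics/w5z.png

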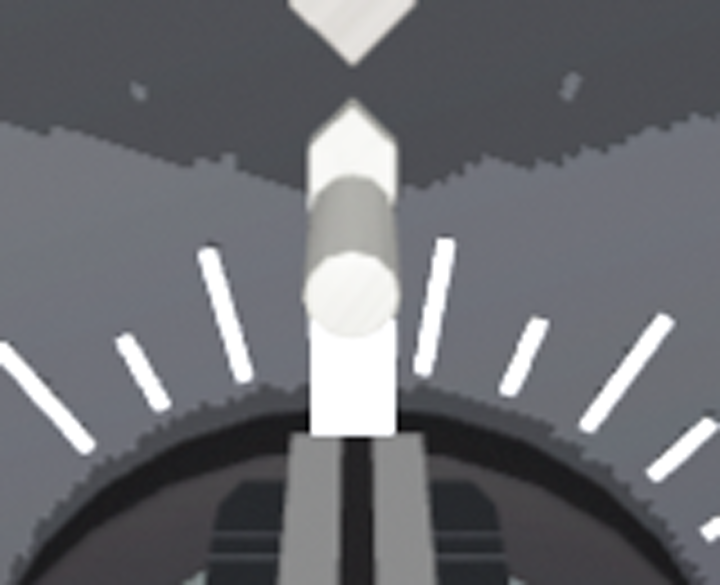

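View pics/w5.png

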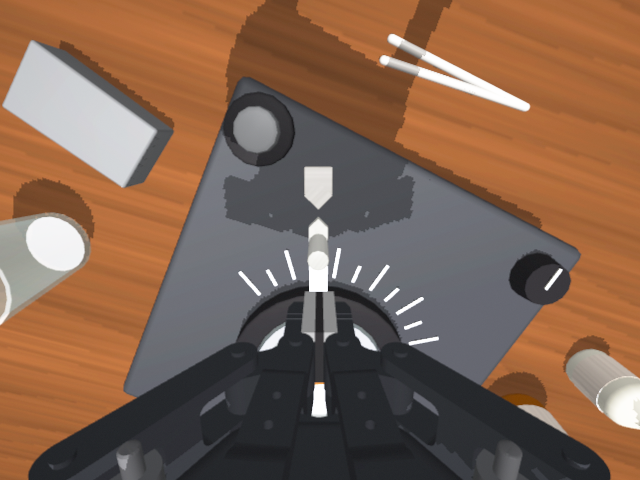

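Pointer tip and clip apex share the same column (352 in the zoom), and the lever stays set with the robot clear. Now I'll press the lamp.

Run:
```python
from h import *
c,s=np.cos(YAW),np.sin(YAW)
lp=AX+np.array([[c,-s],[s,c]])@[-.135,-.105];print(lp)
p=np.array([lp[0]+.0005,lp[1]+.0003])
r=rotz(rad(.45)[1]-np.pi/2)
arm.line_to([*p,.15],r,v=.15)
arm.line_to([*p,.108],v=.1,guard=8);arm.hold(.2);f0=arm.get_wrist_force()
hit=arm.line_to([*p,.088],v=.03,guard=2.5);print("touch",hit,arm.get_tcp_pos(),arm.get_wrist_force()-f0)
z1=arm.get_tcp_pos()[2]
hit=arm.line_to([*p,z1-.014],v=.02,guard=12);print("bottom",hit,arm.get_tcp_pos(),arm.get_wrist_force()-f0)
q,d=snapshot("side");cv2.imwrite("pics/s6.png",cv2.resize(q[180:380,200:450],None,fx=3,fy=3))
print(arm.get_t())
```

```text
[ 0.44717175 -0.12111468]
touch True [ 0.44787547 -0.12093547  0.09262811] [-0.78754729 -0.22071328  4.45473723]
bottom True [ 0.4479237  -0.12094923  0.09098513] [-2.3033741   0.66896157  6.98739192]
15.325
```

View pics/s6.png

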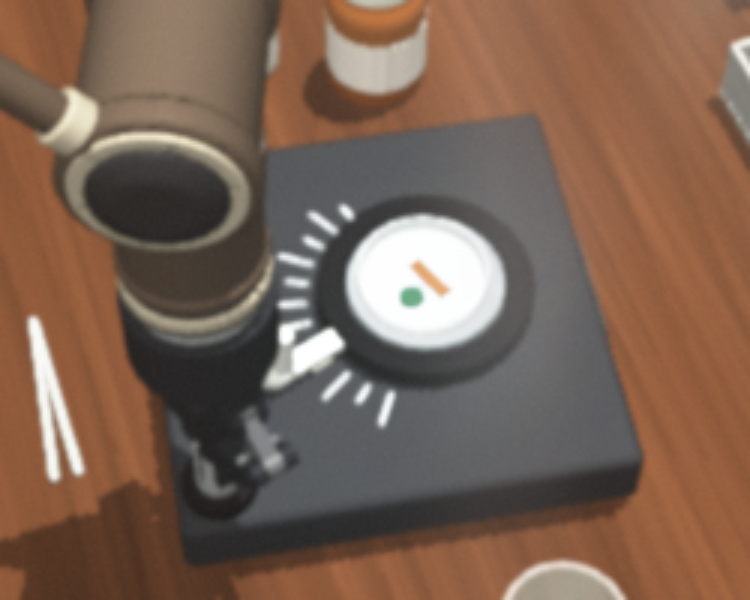

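Run:
```python
from h import *
p=arm.get_tcp_pos();arm.hold(.3);print(p,arm.get_wrist_force())
hit=arm.line_to([p[0],p[1],p[2]-.004],v=.01,guard=12);print("bottom",hit,arm.get_tcp_pos(),arm.get_wrist_force())
arm.hold(.3);print(arm.get_tcp_pos(),arm.get_wrist_force())
for z in(.094,.096,.098,.1,.104):
    arm.line_to([p[0],p[1],z],v=.02);arm.hold(.1);print(z,arm.get_tcp_pos()[2],arm.get_wrist_force()[2])
arm.line_to([p[0],p[1],.2],v=.15)
print(arm.get_t())
# clear view pose
arm.goto([.36,-.06,.3],rotz(np.pi/2));arm.hold(.3)
m=camera_model("wrist");q,d=snapshot("wrist");cv2.imwrite("pics/w7.png",q)
import pickle;pickle.dump(m,open("pics/w7.pkl","wb"))
q,d=snapshot("top");cv2.imwrite("pics/top7.png",q);np.save("pics/top7.npy",d)
cv2.imwrite("pics/top7z.png",cv2.resize(q[160:360,250:450],(800,800),interpolation=cv2.INTER_CUBIC)[100:700])
q,d=snapshot("side");cv2.imwrite("pics/s7.png",q)
print(arm.get_t())
```

```text
[ 0.44794746 -0.1209563   0.09100777] [-1.1023568   0.60275709  7.34279616]
bottom True [ 0.44796082 -0.12096479  0.09100416] [-0.18414364  0.60019391  6.07001041]
[ 0.44794437 -0.12096624  0.09102773] [-2.09787438  0.61969485  5.89201639]
0.094 0.09394551051172295 3.313377859170185
0.096 0.09591042202246164 2.5100403342492474
0.098 0.09767230777150654 -0.7647000297612654
0.1 0.10003582223287166 0.18996578485728202
0.104 0.10405992615216537 -0.3144470521484002
18.8667
19.9583
```

View pics/top7z.png

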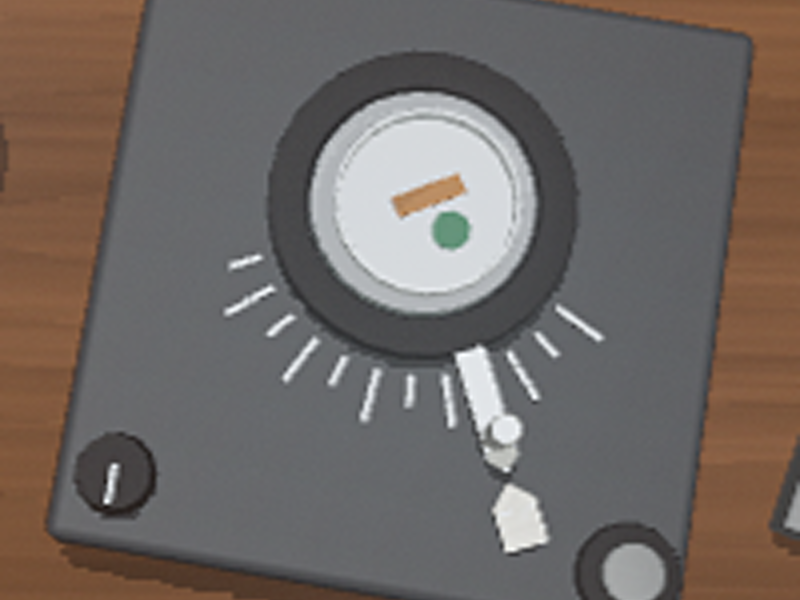

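View pics/s7.png

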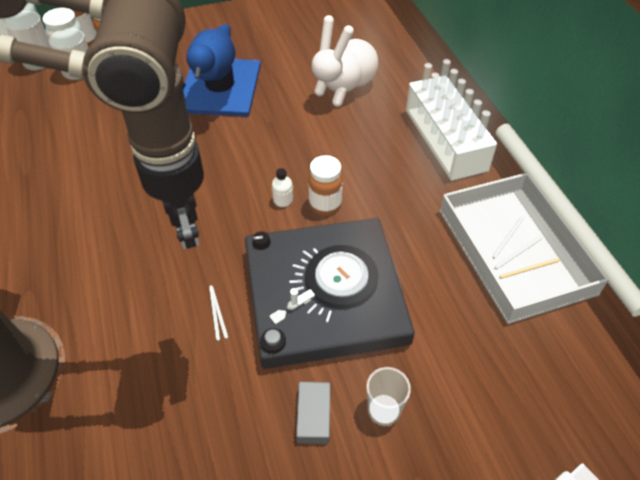

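View pics/w7.png

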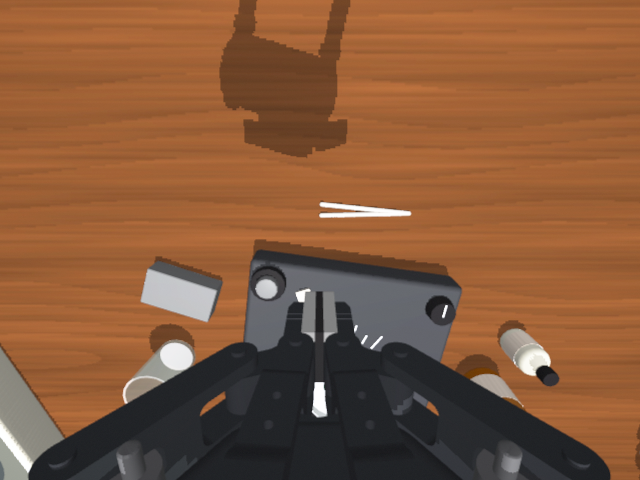

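Run:
```python
from h import *
mt=camera_model("top")
T=lambda u,v:(250+(u+.5)/4-.5,160+(v+100.5)/4-.5)
print("tip",ang(px2w(mt,T(506,472),.061)),"post",ang(px2w(mt,T(507,430),.099)))
for q in [(511,484),(526,547),(519,515)]:print("clip",ang(px2w(mt,T(*q),.055)))
a=cv2.imread("pics/top0.png").astype(int);b=cv2.imread("pics/top7.png").astype(int)
df=(abs(a-b).max(2)>40).astype(np.uint8);n,_,s,_=cv2.connectedComponentsWithStats(df)
print([list(x) for x in s[1:] if x[4]>4])
d0=np.load("pics/top0.npy");d7=np.load("pics/top7.npy");print("lamp depth",np.median(d0[326:331,406:411]),np.median(d7[326:331,406:411]))
```

```text
tip (np.float64(0.4533204734629881), np.float64(0.11497253978457436)) post (np.float64(0.4544533491504814), np.float64(0.1007300912363903))
clip (np.float64(0.46408362952829574), np.float64(0.11999698044049546))
clip (np.float64(0.4495546788729947), np.float64(0.14571165738575412))
clip (np.float64(0.4580170096766638), np.float64(0.13275320671344099))
[[np.int32(298), np.int32(254), np.int32(29), np.int32(22), np.int32(245)], [np.int32(363), np.int32(271), np.int32(18), np.int32(32), np.int32(246)], [np.int32(340), np.int32(366), np.int32(250), np.int32(114), np.int32(5772)], [np.int32(385), np.int32(428), np.int32(29), np.int32(48), np.int32(766)], [np.int32(415), np.int32(434), np.int32(120), np.int32(46), np.int32(2398)], [np.int32(439), np.int32(436), np.int32(5), np.int32(2), np.int32(7)], [np.int32(481), np.int32(449), np.int32(4), np.int32(3), np.int32(6)], [np.int32(533), np.int32(469), np.int32(2), np.int32(4), np.int32(6)], [np.int32(536), np.int32(471), np.int32(10), np.int32(5), np.int32(17)]]
lamp depth 0.824852 0.82450753
```

Lever and clip agree, the button is back up, and only the lever and the robot (with its shadow) have changed in the picture. I'm handing the job in.

```bash
python3 -c "
from h import *
print(arm.get_t(),arm.get_wrist_force());arm.job_done()"
```

```text
19.9583 [ 0.62419517 -0.11743784  0.91608765]
the job is handed in; nothing more can be done
```

The iris lever now stands opposite the clip, and I pressed the lamp button once after that and let it come back up. I handed the job in at 20.0 s, with the robot clear of everything.

**Lever:** I pushed the post round with the outside of the closed fingers, from about -0.79 to 0.45 rad. In the straight-on wrist view the pointer tip and the clip's point fall in the same pixel column. The top view gives the pointer 0.453–0.454 rad and the clip 0.450–0.464 rad, which agrees less tightly because that view is coarser.

**Lamp:** On the way back up the fingertip lost contact about 6 mm above its lowest point, so the button went through its full travel. It held about 6–7 N at the bottom. I tried to push further and the 12 N force guard tripped at once with no movement, though the steady force never read above about 7 N. After I withdrew, the depth at the button cap was back within 0.4 mm of where it started.

**Everything else:** Comparing the first and last top views, only the lever and the robot (with its shadow) differ. The clip, base, dish and the objects around the base show no change. The strip at the front edge of that view, where the arm and its shadow fall, could not be compared.

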